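# Dosing cups set out by size on the laundry ledge

## Robot

A 6-joint arm with a two-finger parallel gripper is mounted at the origin on the work surface. World frame = base frame: x ahead of the robot, y to its left, z up, the work surface at z = 0. Lengths are in m, angles in rad, forces in N, time in s.
With the tool pointing down it reaches from about 0.35 to 0.85 m from the base axis. Payload 8.1 kg.
Tool frame: the origin (TCP) lies at the very end of the fingers, on their centre line; the grasp point (between the pads) lies 19 mm behind it; z points along the fingers, x is the direction in which the jaws open and shut, and the axes are right-handed (so a half turn about z gives the same grasp; the last joint's range is limited). The gripper opens to 93 mm and grips with 3 to 60 N. Pads are 15 mm wide; open, the fingers measure 128 mm over their backs; the gripper's body (75 mm by 188 mm) begins 65 mm behind the grasp point.
Start: joints at [-1.434, 0.13, 1.488, -0, 1.523, -0.085], TCP at [0.132, -0.585, 0.219] pointing down, gripper open.
Joint ranges: [-2.96, 2.96], [-0.89, 2.26], [0.02, 2.5], [-1.34, 4.48], [0, 2.73], [-2.66, 2.66]. Speed limits (rad/s): [2.39, 2.39, 2.79, 3.14, 3.14, 3.14].

## Interface

Orientations are given as a rotation vector (axis times angle).
In Python, from plant import robot gives the robot as it stands. The module is installed in compiled form; this text tells all that it offers.
- The arm moves only by the tool jog_arm, never from a script. Its argument "commands" is one flat list of numbers, 5 for each row, row after row: the gripper's target within -1 to 1 (shut at 1, half-way at 0, fully open at -1), then the shift along the tool's x, y, z in m, then the turn about the tool's z in degrees. A call has 1 to 20 rows; each row shifts and turns the commanded pose from where the row before left it, along the tool's axes as they then stand; what a row does not reach is not made up. A row lasts 1/12 s, in which the tool goes at most 41.7 mm and 7.16 degrees, less where a joint would pass 70% of its speed; a pose out of reach is approached as far as the arm can. A call is refused whole if a number of a shift passes 0.0417 or a number of a turn 7.16, either way. A call with a gripper value outside its range is refused whole. The fingers move at their own pace and stop on an object; "grip_force" is the grip in N (left out, the last holds). Time passes only in rows, so rows that do not move let the fingers close. It gives the time, the measured TCP pose, the force and the opening at its end, in the units of the state.
- robot.read_state(): the state, without advancing time (a new reading comes with each control period).
- robot.read_camera(name): name is "side" or "top"; returns a dict with "img" (400x640x3 uint8, blue, green, red), "vfov" (degrees; the focal length in pixels is half the picture's height over the tangent of half this angle, whatever the lens; pixels are square), "cx", "cy" (the principal point, pixels), "extrinsics" (4x4, takes a point from world to camera coordinates). Camera axes: x right, y down, z forward; pixel columns grow to the right and rows downward; lengths in m; the calibration is good to about 2 mm. A picture is of the moment at which its call begins. There is no depth.
- robot.close_job(): hands the job in, once; it reports no verdict.
Trained networks look in a picture, given as the dict that the camera call returned (one of the last four; its "shot" number tells which), for a name from the list of things; names that differ only in an ending like _2 or _b are one class to them, and where a whole thing is asked for, a point or a joint stands for the part that bears it (a point fixed in the world has none). Each returns a list of dicts, best first, with "score" (0 to 1); they miss things now and then, are a little off and sometimes report something else, mostly with a low value. They report only what shows in the picture. A call takes as long as a camera call. They do not tell look-alikes from the thing itself.
- robot.recognise(thing, picture): "box" ([centre column, centre row, width, height] as shares, 0 to 1, of the picture: columns of its width, rows of its height, round what is visible of it).
- robot.pinpoint(thing, picture): "position" ([row, column] as shares, 0 to 1, of the picture: columns of its width, rows of its height: a listed point, or the origin of a listed thing).
The state is a dict: "t": time; "q": joint angles; "dq": joint speeds; "joint_torque": joint torques, N m; "tool_pos": TCP position; "orientation": TCP orientation; "force": force on the tool from outside, world axes, zero at the start; "wrist_torque": the same for the moment, N m; "opening": finger opening in m.
Only numpy, scipy, OpenCV 4.12 (cv2) and the standard library are available. Lean on these libraries where they do the work, as an engineer would, in place of code of your own. Each camera call takes 0.05 s, during which the arm holds its last target.

## Task

Set the four dosing cups out on the ledge in order of size, each standing upright in the middle of its own rubber pad: the largest on the pad next to the detergent bottle, then down in size to the smallest next to the tub of pegs. Do not knock any cup over, and leave the bottle and the peg tub where they stand.

Things in the scene. Friction and masses are not known exactly. Their poses are not given: they have to be found in the camera images.
- cup_s: The smallest of four loose white plastic dosing cups, round, empty, standing upright, open at the top: 34 mm across the outside of the rim, 31 mm at the foot, 40 mm high, wall 3 mm, rigid, under 80 g. Origin: centre of its underside; z along its axis, up.
- cup_m: The second smallest of four loose white plastic dosing cups, round, empty, standing upright, open at the top: 44 mm across the outside of the rim, 40 mm at the foot, 48 mm high, wall 3 mm, rigid, under 80 g. Origin: centre of its underside; z along its axis, up.
- cup_l: The second largest of four loose white plastic dosing cups, round, empty, standing upright, open at the top: 54 mm across the outside of the rim, 49 mm at the foot, 56 mm high, wall 3 mm, rigid, under 80 g. Origin: centre of its underside; z along its axis, up.
- cup_xl: The largest of four loose white plastic dosing cups, round, empty, standing upright, open at the top: 64 mm across the outside of the rim, 58 mm at the foot, 64 mm high, wall 3 mm, rigid, under 80 g. Origin: centre of its underside; z along its axis, up.
- pad_1: Round black rubber pad, 74 mm across and 3 mm thick, fixed on a low fixed metal ledge (110 mm deep, 600 mm long, 20 mm high), at one end of the row, the robot's left (+y) end; four equal pads lie in one straight row along the ledge, 90 mm apart. Origin: centre of the pad's underside, so its top is 3 mm above (23 mm above the table). y runs along the row.
- pad_2: Round black rubber pad, 74 mm across and 3 mm thick, fixed on a low fixed metal ledge (110 mm deep, 600 mm long, 20 mm high), second from the robot's left; four equal pads lie in one straight row along the ledge, 90 mm apart. Origin: centre of the pad's underside, so its top is 3 mm above (23 mm above the table). y runs along the row.
- pad_3: Round black rubber pad, 74 mm across and 3 mm thick, fixed on a low fixed metal ledge (110 mm deep, 600 mm long, 20 mm high), third from the robot's left; four equal pads lie in one straight row along the ledge, 90 mm apart. Origin: centre of the pad's underside, so its top is 3 mm above (23 mm above the table). y runs along the row.
- pad_4: Round black rubber pad, 74 mm across and 3 mm thick, fixed on a low fixed metal ledge (110 mm deep, 600 mm long, 20 mm high), at the other end of the row, the robot's right (-y) end; four equal pads lie in one straight row along the ledge, 90 mm apart. Origin: centre of the pad's underside, so its top is 3 mm above (23 mm above the table). y runs along the row.
- bottle: White round detergent bottle with a blue cap, full and heavy (about 1 kg), 76 mm across and 135 mm high (top 155 mm above the table). Stands on the ledge at one end of the row of pads, 120 mm from the centre of the end pad (which end varies). Loose: not to be disturbed. Origin: centre of its underside.
- peg_tub: Round grey tub of wooden clothes pegs, 80 mm across, tub 60 mm high, peg tips about 85 mm above its underside, about 0.5 kg. Stands on the ledge at the end of the row of pads away from the bottle, 120 mm from the centre of the end pad (which end varies). Loose: not to be disturbed. Origin: centre of its underside.
Not all that is in view belongs to the job. What is shaped like the cup_m but pink is not meant. What is shaped like the cup_l but purple is not meant.

How it is judged:
At the end, for the whole second after the job is handed in: Each cup stands upright (within 0.1 rad) on its own pad, its centre within 13 mm of the pad's centre, in falling order of size from the pad beside the bottle to the pad beside the peg tub; all cups are released and at rest (((horizontal distance between bottle and pad_1 below 0.2 m and horizontal distance between cup_s and pad_4 below 0.013 m and horizontal distance between cup_m and pad_3 below 0.013 m and horizontal distance between cup_l and pad_2 below 0.013 m and horizontal distance between cup_xl and pad_1 below 0.013 m) or (horizontal distance between bottle and pad_4 below 0.2 m and horizontal distance between cup_s and pad_1 below 0.013 m and horizontal distance between cup_m and pad_2 below 0.013 m and horizontal distance between cup_l and pad_3 below 0.013 m and horizontal distance between cup_xl and pad_4 below 0.013 m)) and height (world z) of cup_s between 0.019 and 0.028 m and angle between each of cup_s, cup_m, cup_l, cup_xl's own z axis and vertical below 0.1 rad and linear speed of each of cup_s, cup_m, cup_l, cup_xl below 0.02 m/s and angular speed of each of cup_s, cup_m, cup_l, cup_xl below 0.2 rad/s and contact force between each of cup_s, cup_m, cup_l, cup_xl and the fingers below 0.05 N and height (world z) of cup_m between 0.019 and 0.028 m and height (world z) of cup_l between 0.019 and 0.028 m and height (world z) of cup_xl between 0.019 and 0.028 m); the robot touches nothing.
It fails at once if the bottle is shifted more than 20 mm or tipped (distance of bottle from where it was at the start of the episode above 0.02 m or angle between bottle's own z axis and vertical above 0.35 rad).
It fails at once if the peg tub is shifted more than 20 mm or tipped (distance of peg_tub from where it was at the start of the episode above 0.02 m or angle between peg_tub's own z axis and vertical above 0.35 rad).
It fails at once if a dosing cup is knocked over (angle between any of cup_s, cup_m, cup_l, cup_xl's own z axis and vertical above 1.1 rad).
It also fails if it takes over 109 s, if anything falls off the work surface, if the arm or the gripper's body presses on something with over 40 N, if the wrist force passes 120 N, or if a joint passes its speed limit or range.

## Working session

There is one attempt and no reset: what is moved stays moved. The work goes in short steps, Python scripts to look and compute and a tool call to move; the robot and the scene stay as the last step left them, time stands still between calls to the robot, and variables do not carry over. Pictures are saved under pics/ and viewed, and the job is handed in when it is done.

Besides the shell and the picture viewer there is one more tool, called after "Call:" as name(argument=value, ...) on one line, values as JSON. jog_arm: Moves the arm, as the interface text tells. Its arguments: {"type":"object","properties":{"commands":{"type":"array"},"grip_force":{"type":"number"}},"required":["commands"]}

```bash
mkdir -p pics; ls; cat > h.py <<'E'
import numpy as np, cv2
from plant import robot
def ray(p,u,v):
    E=np.array(p["extrinsics"]);f=p["img"].shape[0]/2/np.tan(np.radians(p["vfov"])/2)
    d=E[:3,:3].T@np.array([(u-p["cx"])/f,(v-p["cy"])/f,1]);o=-E[:3,:3].T@E[:3,3]
    return o,d
def onz(p,u,v,z):
    o,d=ray(p,u,v);return o+d*(z-o[2])/d[2]
def proj(p,X):
    E=np.array(p["extrinsics"]);f=p["img"].shape[0]/2/np.tan(np.radians(p["vfov"])/2)
    c=E[:3,:3]@np.array(X)+E[:3,3];return p["cx"]+f*c[0]/c[2],p["cy"]+f*c[1]/c[2]
E
python3 - <<'E'
from h import *
np.set_printoptions(precision=4,suppress=True)
s=robot.read_state();print(s)
for n in("side","top"):
    p=robot.read_camera(n);cv2.imwrite(f"pics/{n}0.png",p["img"])
    print(n,p["vfov"],p["cx"],p["cy"],p["extrinsics"])
    for t in ["cup_s","cup_m","cup_l","cup_xl","pad_1","pad_2","pad_3","pad_4","bottle","peg_tub"]:
        z=0.0 if t[0]=="c" else .02
        for r in robot.pinpoint(t,p)[:6]:
            u,v=r["position"][1]*640,r["position"][0]*400
            print(t,round(r["score"],2),round(u),round(v),onz(p,u,v,z)[:2])
E
```

```text
pics
{'t': 0.0, 'q': array([-1.4344,  0.1311,  1.4893,  0.    ,  1.523 , -0.0854]), 'dq': array([-0.0001,  0.0002, -0.0016, -0.0002, -0.0003,  0.0002]), 'joint_torque': array([  0.0018, -55.9846, -49.1751,   0.0769,   0.0358,  -0.0002]), 'tool_pos': array([ 0.132 , -0.5847,  0.2176]), 'orientation': array([-2.4526,  1.9612,  0.0021]), 'force': array([-0.2411,  0.1928,  0.2718]), 'wrist_torque': array([-0.0045, -0.0041,  0.0161]), 'opening': 0.09325158475939467}
side 42.50728785530701 316.5101776767895 199.67722164920227 [[-0.8047 -0.5933 -0.0194  0.4434]
 [-0.3367  0.4831 -0.8082  0.2307]
 [ 0.4889 -0.6438 -0.5886  0.9414]
 [ 0.      0.      0.      1.    ]]
cup_s 0.91 333 201 [ 0.5601 -0.0793]
cup_s 0.79 410 187 [ 0.4346 -0.2436]
cup_s 0.75 349 291 [0.3605 0.1504]
cup_s 0.74 370 211 [ 0.4645 -0.0976]
cup_s 0.72 335 258 [0.4397 0.086 ]
cup_m 0.91 333 201 [ 0.5601 -0.0793]
cup_m 0.79 410 187 [ 0.4346 -0.2436]
cup_m 0.75 349 291 [0.3605 0.1504]
cup_m 0.74 370 211 [ 0.4645 -0.0976]
cup_m 0.72 335 258 [0.4397 0.086 ]
cup_l 0.91 333 201 [ 0.5601 -0.0793]
cup_l 0.79 410 187 [ 0.4346 -0.243
[... 1512 characters left out ...]
 -0.1024]
cup_l 0.77 374 197 [ 0.5546 -0.0779]
cup_l 0.57 449 246 [ 0.4423 -0.2448]
cup_l 0.42 236 233 [0.4684 0.2415]
cup_xl 0.8 238 235 [0.4648 0.2354]
cup_xl 0.16 314 149 [0.6668 0.0631]
pad_1 0.82 349 150 [ 0.6599 -0.0201]
pad_1 0.77 389 142 [ 0.6778 -0.1121]
pad_1 0.61 311 148 [0.6638 0.0683]
pad_2 0.82 349 150 [ 0.6599 -0.0201]
pad_2 0.77 389 142 [ 0.6778 -0.1121]
pad_2 0.61 311 148 [0.6638 0.0683]
pad_3 0.82 349 150 [ 0.6599 -0.0201]
pad_3 0.77 389 142 [ 0.6778 -0.1121]
pad_3 0.61 311 148 [0.6638 0.0683]
pad_4 0.82 349 150 [ 0.6599 -0.0201]
pad_4 0.77 389 142 [ 0.6778 -0.1121]
pad_4 0.61 311 148 [0.6638 0.0683]
bottle 0.92 221 157 [0.6437 0.2783]
peg_tub 0.64 442 145 [ 0.6726 -0.2313]
```

```bash
python3 -c "
import cv2
a=cv2.imread('pics/top0.png');cv2.imwrite('pics/top0z.png',cv2.resize(a[80:330,180:500],None,fx=2.4,fy=2.4,interpolation=2))
a=cv2.imread('pics/side0.png');cv2.imwrite('pics/side0z.png',cv2.resize(a[100:350,150:470],None,fx=2.4,fy=2.4,interpolation=2))"
```

```text
(no output)
```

View pics/top0z.png

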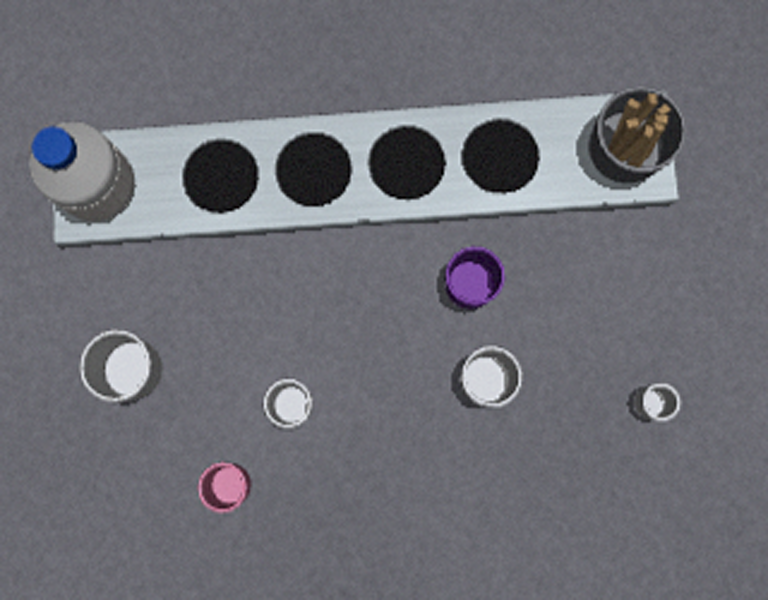

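View pics/side0z.png

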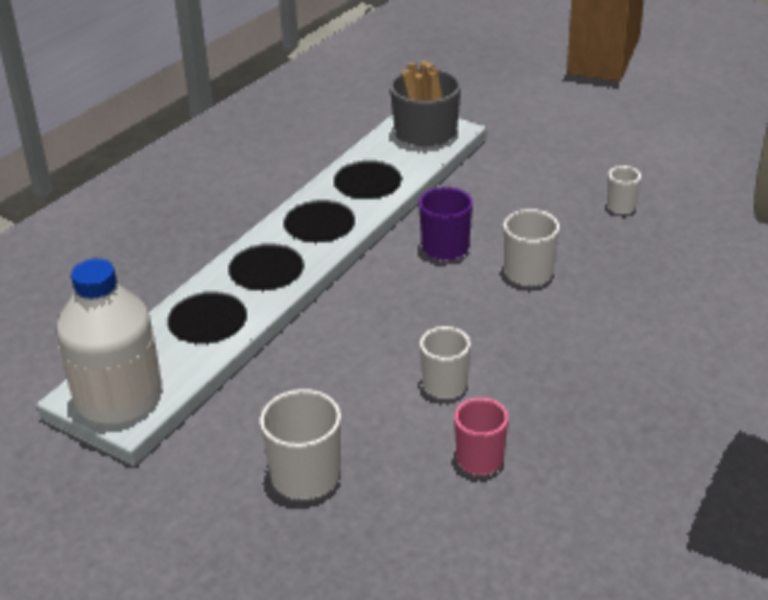

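The top view shows the bottle at the left (+y) end and the peg tub at the right. So XL goes to pad_1, L to pad_2, M to pad_3 and S to pad_4. In the zoomed picture the cup rims are at XL (117,366), M (288,403), L (491,376) and S (660,402). Next I refine these by fitting the rim circles.

```bash
cat > fit.py <<'E'
from h import *
from scipy.optimize import minimize
from scipy.ndimage import map_coordinates
R={'s':(.034,.040),'m':(.044,.048),'l':(.054,.056),'xl':(.064,.064)}
def pm(p,P):
    E=np.array(p["extrinsics"]);f=p["img"].shape[0]/2/np.tan(np.radians(p["vfov"])/2)
    c=P@E[:3,:3].T+E[:3,3];return p["cx"]+f*c[:,0]/c[:,2],p["cy"]+f*c[:,1]/c[:,2]
def grad(p):
    g=cv2.GaussianBlur(p["img"].astype(np.float32),(0,0),1.0);
    return np.sqrt(sum(cv2.Sobel(g[...,k],cv2.CV_32F,1,0)**2+cv2.Sobel(g[...,k],cv2.CV_32F,0,1)**2 for k in range(3)))
a=np.linspace(0,2*np.pi,120,endpoint=False);C=np.c_[np.cos(a),np.sin(a),0*a]
def fitc(ps,x0,circles,rng=.012):
    G=[grad(p) for p in ps]
    def cost(x):
        s=0
        for p,g in zip(ps,G):
            for r,z in circles:
                u,v=pm(p,C*r+[x[0],x[1],z]);s-=map_coordinates(g,[v-0,u-0],order=1).mean()
        return s
    b=min(((cost((x0[0]+i,x0[1]+j)),x0[0]+i,x0[1]+j) for i in np.arange(-rng,rng+.001,.002) for j in np.arange(-rng,rng+.001,.002)))
    r=minimize(cost,b[1:],method="Nelder-Mead",options=dict(initial_simplex=[[b[1],b[2]],[b[1]+.002,b[2]],[b[1],b[2]+.002]],xatol=1e-4));return r.x,r.fun
E
python3 - <<'E'
from fit import *
np.set_printoptions(precision=4,suppress=True)
T=robot.read_camera("top");S=robot.read_camera("side")
for k,px in dict(xl=(117,366),m=(288,403),l=(491,376),s=(660,402)).items():
    d,h=R[k];x0=onz(T,px[0]/2.4+180,px[1]/2.4+80,h)[:2]
    for n,ps in(("T",[T]),("S",[S]),("TS",[T,S])): print(k,n,*fitc(ps,x0,[(d/2,h)]))
for n,px in (("purple",(474,276)),("pink",(224,487))):
    d,h=R['l' if n=="purple" else 'm'];x0=onz(T,px[0]/2.4+180,px[1]/2.4+80,h)[:2];print(n,*fitc([T,S],x0,[(d/2,h)]))
for i,px in enumerate([(221,176),(314,169),(407,162),(500,156)]):
    x0=onz(T,px[0]/2.4+180,px[1]/2.4+80,.023)[:2]
    for n,ps in(("T",[T]),("S",[S]),("TS",[T,S])): print("pad",i+1,n,*fitc(ps,x0,[(.037,.023)]))
E
```

```text
xl T [0.4669 0.2433] -327.49658203125
xl S [0.467  0.2452] -200.34478759765625
xl TS [0.4671 0.2438] -516.0433959960938
m T [0.4355 0.0892] -249.46409606933594
m S [0.4322 0.0935] -178.18222045898438
m TS [0.4356 0.0893] -416.2158203125
l T [ 0.46   -0.0953] -325.56146240234375
l S [ 0.4572 -0.088 ] -154.35891723632812
l TS [ 0.4601 -0.0954] -454.4520263671875
s T [ 0.4392 -0.2485] -333.0302734375
s S [ 0.4374 -0.2409] -154.1335906982422
s TS [ 0.4394 -0.2484] -462.787353515625
purple [ 0.5503 -0.0769] -406.27386474609375
pink [0.3605 0.1476] -358.7572021484375
pad 1 T [0.6522 0.1598] -690.3869018554688
pad 1 S [0.6524 0.1636] -737.1943969726562
pad 1 TS [0.6526 0.1611] -1338.3779296875
pad 2 T [0.6585 0.0702] -692.9895629882812
pad 2 S [0.6591 0.0738] -728.30859375
pad 2 TS [0.659  0.0714] -1333.706298828125
pad 3 T [ 0.6653 -0.0194] -707.8892822265625
pad 3 S [ 0.6656 -0.0159] -731.3428955078125
pad 3 TS [ 0.6655 -0.0183] -1359.5986328125
pad 4 T [ 0.6719 -0.1088] -721.6294555664062
pad 4 S [ 0.6721 -0.1052] -739.0226440429688
pad 4 TS [ 0.6721 -0.108 ] -1388.907470703125
```

Call:
jog_arm(commands=[-0.16, 0, 0, 0, -7.03, -0.16, 0, 0, 0, -7.03, -0.16, 0, 0, 0, -7.03, -0.16, 0, 0, 0, -7.03, -0.16, 0, 0, 0, -7.03, -0.16, 0, 0, 0, -7.03, -0.16, 0, 0, 0, -7.03, -0.16, 0, 0, 0, -7.03, -0.16, 0, 0, 0, -7.03, -0.16, 0, 0, 0, -7.03, -0.16, 0, 0, 0, -7.03, -0.16, 0.0256, -0.0281, 0, 0, -0.16, 0.0256, -0.0281, 0, 0, -0.16, 0.0256, -0.0281, 0, 0, -0.16, 0.0256, -0.0281, 0, 0, -0.16, 0.0256, -0.0281, 0, 0, -0.16, 0.0256, -0.0281, 0, 0], grip_force=10)

```text
t: 2.62
tool_pos: [0.2864, -0.4152, 0.2188]
orientation: [3.141, 0.0, 0.0]
force: [1.4, -0.3, -0.0]
opening: 0.0538
```

Call:
jog_arm(commands=[-0.16, 0.0255, -0.028, 0, 0, -0.16, 0.0255, -0.028, 0, 0, -0.16, 0.0255, -0.028, 0, 0, -0.16, 0.0255, -0.028, 0, 0, -0.16, 0.0255, -0.028, 0, 0, -0.16, 0.0255, -0.028, 0, 0, -0.16, 0, 0, 0.03, 0, -0.16, 0, 0, 0.03, 0, -0.16, 0, 0, 0.03, 0, -0.16, 0, 0, 0.03, 0, -0.16, 0, 0, 0.03, 0, -0.16, 0, 0, 0, 0])

```text
t: 3.62
tool_pos: [0.4345, -0.2456, 0.0623]
orientation: [-3.136, -0.001, 0.013]
force: [-0.7, 0.8, -1.4]
opening: 0.054
```

```bash
python3 - <<'E'
from h import *
p=robot.read_camera("side");cv2.imwrite("pics/s1.png",cv2.resize(p["img"][100:350,250:570],None,fx=2.4,fy=2.4,interpolation=2))
E
```

```text
(no output)
```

View pics/s1.png

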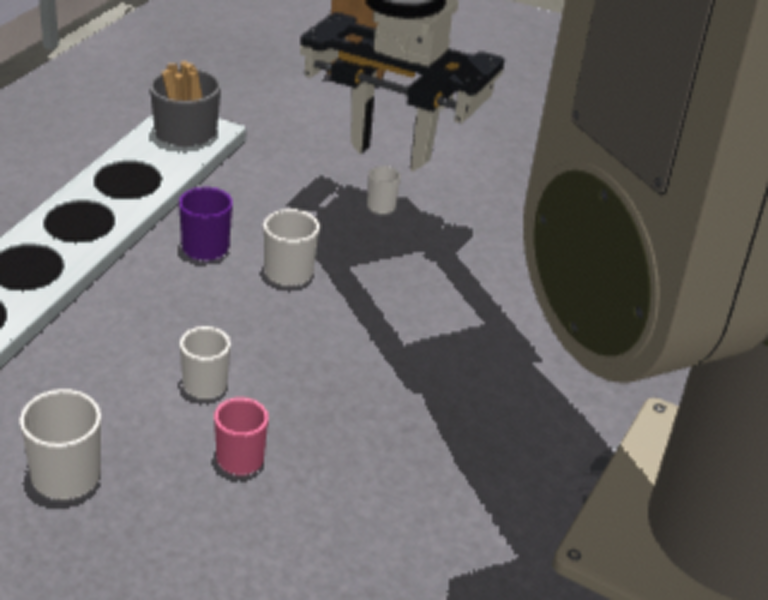

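The picture shows the fingertips at about (365,150) and (420,165), straddling cup S at (382,190). I let the arm settle for two rows.

Call:
jog_arm(commands=[-0.16, 0, 0, 0, 0, -0.16, 0, 0, 0, 0])

```text
t: 3.83
tool_pos: [0.4398, -0.2496, 0.0712]
orientation: [3.14, 0.001, 0.004]
force: [-0.4, -0.2, 0.3]
opening: 0.0536
```

Call:
jog_arm(commands=[-0.16, 0, -0.001, 0.02, 0, -0.16, 0, 0, 0.02, 0, -0.16, 0, 0, 0.018, 0, -0.16, 0, 0, 0, 0, -0.16, 0, 0, 0, 0, 1, 0, 0, 0, 0, 1, 0, 0, 0, 0, 1, 0, 0, 0, 0, 1, 0, 0, 0, 0, 1, 0, 0, 0, 0])

```text
t: 4.67
tool_pos: [0.4392, -0.2482, 0.0118]
orientation: [3.14, 0.001, 0.002]
force: [-0.2, 0.3, 5.9]
opening: 0.032
```

Call:
jog_arm(commands=[1, 0, 0, -0.02, 0, 1, 0, 0, -0.036, 0, 1, 0, 0, -0.036, 0, 1, 0, 0, -0.036, 0, 1, 0.0258, -0.0156, 0, 0, 1, 0.0259, -0.0156, 0, 0, 1, 0.0259, -0.0156, 0, 0, 1, 0.0259, -0.0156, 0, 0, 1, 0.0259, -0.0156, 0, 0, 1, 0.0259, -0.0156, 0, 0, 1, 0.0259, -0.0156, 0, 0, 1, 0.0259, -0.0156, 0, 0, 1, 0.0259, -0.0156, 0, 0, 1, 0, 0, 0, 0, 1, 0, 0, 0, 0, 1, 0, 0, 0, 0, 1, 0, 0, 0, 0])

```text
t: 6.08
tool_pos: [0.6706, -0.1076, 0.1387]
orientation: [3.141, -0.0, -0.001]
force: [0.7, 0.0, -0.1]
opening: 0.0324
```

```bash
python3 - <<'E'
from h import *
p=robot.read_camera("side");cv2.imwrite("pics/s2.png",cv2.resize(p["img"][50:250,200:456],None,fx=3,fy=3,interpolation=2))
print(robot.read_state()["tool_pos"],robot.read_state()["opening"])
E
```

```text
[ 0.6705583  -0.10778662  0.13885126] 0.03230059429350889
```

View pics/s2.png

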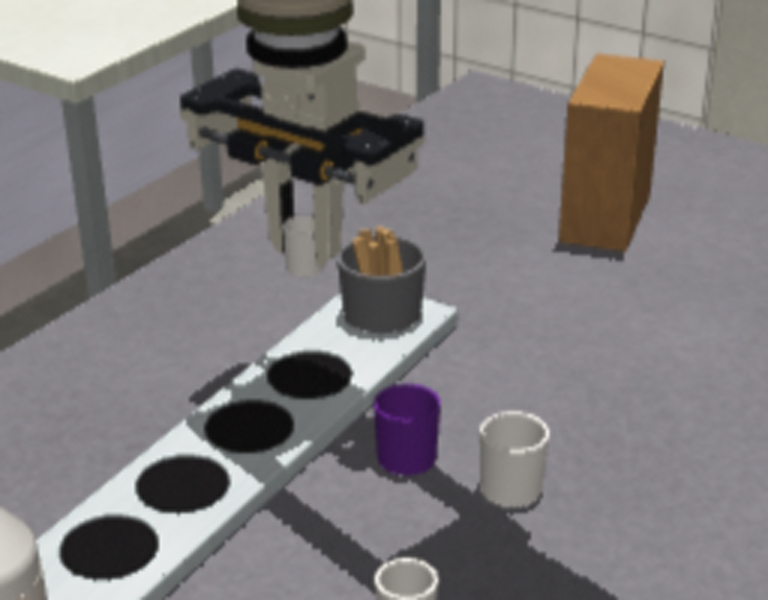

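Call:
jog_arm(commands=[1, 0.0015, 0, 0.03, 0, 1, 0, 0, 0.03, 0, 1, 0, 0, 0.025, 0, 1, 0, 0, 0.012, 0, 1, 0, 0, 0.006, 0, 1, 0, 0, 0, 0, 1, 0, 0, 0, 0, 1, 0, 0, 0, 0])

```text
t: 6.8
tool_pos: [0.6738, -0.1075, 0.0375]
orientation: [3.141, 0.0, 0.004]
force: [-0.5, -0.9, 0.3]
opening: 0.0324
```

Call:
jog_arm(commands=[1, -0.001, 0, 0.0015, 0, 1, 0, 0, 0, 0, 1, 0, 0, 0, 0])

```text
t: 7.05
tool_pos: [0.672, -0.107, 0.0346]
orientation: [3.141, 0.001, 0.001]
force: [1.1, -0.8, -0.1]
opening: 0.0324
```

Now I release, raise and look.

Call:
jog_arm(commands=[0.2, 0, 0, 0, 0, 0, 0, 0, 0, 0, -0.16, 0, 0, 0, 0, -0.16, 0, 0, 0, 0, -0.16, 0, 0, -0.015, 0, -0.16, 0, 0, -0.03, 0, -0.16, 0, 0, -0.04, 0, -0.38, 0, 0, -0.04, 0])

```text
t: 7.72
tool_pos: [0.6708, -0.1067, 0.1604]
orientation: [-3.141, -0.001, 0.003]
force: [0.7, 0.2, -0.1]
opening: 0.057
```

```bash
python3 - <<'E'
from fit import *
p=robot.read_camera("side");cv2.imwrite("pics/s3.png",cv2.resize(p["img"][50:250,200:456],None,fx=3,fy=3,interpolation=2))
print(robot.read_state()["tool_pos"],fitc([p],[.672,-.106],[(.017,.063)]))
E
```

```text
[ 0.67573752 -0.10779796  0.17253435] (array([ 0.63625684, -0.1103764 ]), np.float64(-340.8778076171875))
```

View pics/s3.png

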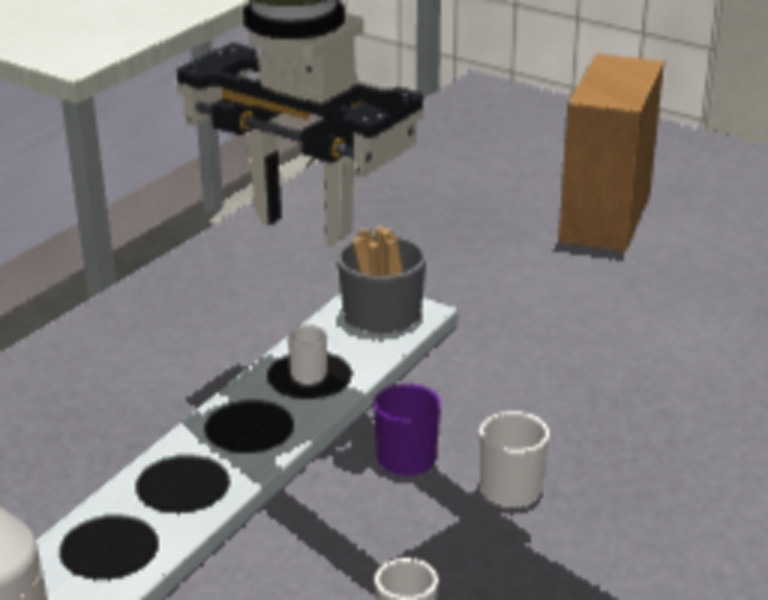

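S stands centred on pad_4: its foot is at (308,374) and the pad centre at (309,375). Next is M.

Call:
jog_arm(commands=[-0.38, -0.0263, -0.0219, 0, 0, -0.38, -0.0263, -0.0219, 0, 0, -0.38, -0.0263, -0.0219, 0, 0, -0.38, -0.0263, -0.0219, 0, 0, -0.38, -0.0263, -0.0219, 0, 0, -0.38, -0.0263, -0.0219, 0, 0, -0.38, -0.0263, -0.0219, 0, 0, -0.38, -0.0263, -0.0219, 0, 0, -0.38, -0.0263, -0.0219, 0, 0, -0.38, 0, 0, 0.035, 0, -0.38, 0, 0, 0.035, 0, -0.38, 0, 0, 0.01, 0, -0.38, 0, 0, 0, 0, -0.38, 0, 0, 0, 0, -0.38, 0, 0, 0, 0])

```text
t: 9.02
tool_pos: [0.4366, 0.0899, 0.0813]
orientation: [-3.141, -0.0, -0.004]
force: [0.1, 0.2, 0.6]
opening: 0.0641
```

```bash
python3 - <<'E'
from h import *
p=robot.read_camera("side");cv2.imwrite("pics/s4.png",cv2.resize(p["img"][100:300,250:506],None,fx=3,fy=3,interpolation=2))
print(robot.read_state()["tool_pos"])
E
```

```text
[0.43678344 0.08989149 0.08137367]
```

View pics/s4.png

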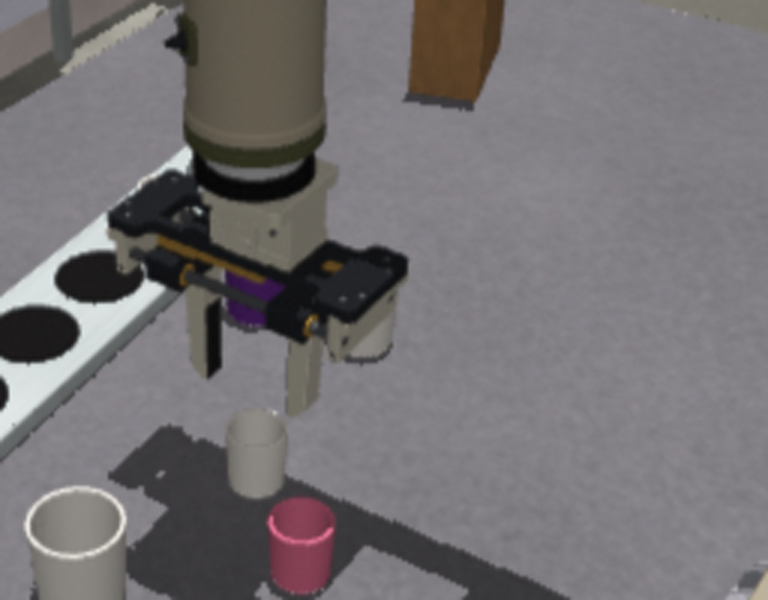

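Cup M at (257,450) lies between the fingertips at (208,370) and (298,405).

Call:
jog_arm(commands=[-0.38, 0, 0, 0.025, 0, -0.38, 0, 0, 0.025, 0, -0.38, 0, 0, 0.0175, 0, -0.38, 0, 0, 0, 0, -0.38, 0, 0, 0, 0, 1, 0, 0, 0, 0, 1, 0, 0, 0, 0, 1, 0, 0, 0, 0, 1, 0, 0, 0, 0, 1, 0, 0, 0, 0])

```text
t: 9.9
tool_pos: [0.4359, 0.0901, 0.0128]
orientation: [-3.141, -0.001, -0.003]
force: [-1.2, 0.5, 6.7]
opening: 0.043
```

Call:
jog_arm(commands=[1, 0, 0, -0.02, 0, 1, 0, 0, -0.036, 0, 1, 0, 0, -0.036, 0, 1, 0, 0, -0.036, 0, 1, 0.0286, 0.0135, 0, 0, 1, 0.0286, 0.0135, 0, 0, 1, 0.0286, 0.0135, 0, 0, 1, 0.0286, 0.0135, 0, 0, 1, 0.0286, 0.0135, 0, 0, 1, 0.0286, 0.0135, 0, 0, 1, 0.0286, 0.0135, 0, 0, 1, 0.0286, 0.0135, 0, 0, 1, 0, 0, 0, 0, 1, 0, 0, 0, 0, 1, 0, 0, 0, 0, 1, 0, 0, 0, 0])

```text
t: 11.23
tool_pos: [0.6632, -0.0172, 0.1399]
orientation: [-3.141, -0.002, 0.0]
force: [-0.6, 0.3, -0.5]
opening: 0.0433
```

Call:
jog_arm(commands=[1, 0.0015, 0.001, 0.03, 0, 1, 0, 0, 0.03, 0, 1, 0, 0, 0.025, 0, 1, 0, 0, 0.012, 0, 1, 0, 0, 0.006, 0, 1, 0, 0, 0, 0, 1, 0, 0, 0, 0, 1, 0, 0, 0, 0, 1, 0, 0, 0, 0])

```text
t: 11.98
tool_pos: [0.6665, -0.0189, 0.0385]
orientation: [3.141, 0.001, 0.005]
force: [0.0, 0.4, -0.4]
opening: 0.0433
```

Call:
jog_arm(commands=[1, -0.0005, 0, 0.002, 0, 1, 0, 0, 0, 0, 1, 0, 0, 0, 0])

```text
t: 12.23
tool_pos: [0.665, -0.0189, 0.0349]
orientation: [3.142, 0.001, 0.001]
force: [0.0, 0.5, 0.8]
opening: 0.0428
```

Call:
jog_arm(commands=[0.1, 0, 0, 0, 0, -0.2, 0, 0, 0, 0, -0.38, 0, 0, 0, 0, -0.38, 0, 0, 0, 0, -0.38, 0, 0, -0.015, 0, -0.38, 0, 0, -0.03, 0, -0.38, 0, 0, -0.04, 0, -0.59, 0, 0, -0.04, 0, -0.59, -0.0257, 0.0095, 0, 0, -0.59, -0.0257, 0.0095, 0, 0, -0.59, -0.0257, 0.0095, 0, 0, -0.59, -0.0257, 0.0095, 0, 0, -0.59, -0.0257, 0.0095, 0, 0, -0.59, -0.0257, 0.0095, 0, 0, -0.59, -0.0257, 0.0095, 0, 0, -0.59, -0.0257, 0.0095, 0, 0])

```text
t: 13.57
tool_pos: [0.4583, -0.0953, 0.1608]
orientation: [3.141, 0.001, 0.002]
force: [0.0, -0.4, -0.3]
opening: 0.0739
```

Call:
jog_arm(commands=[-0.59, 0, 0, 0.03, 0, -0.59, 0, 0, 0.03, 0, -0.59, 0, 0, 0.01, 0, -0.59, 0, 0, 0, 0, -0.59, 0, 0, 0, 0, -0.59, 0, 0, 0, 0])

```text
t: 14.07
tool_pos: [0.4606, -0.0952, 0.0915]
orientation: [3.141, 0.002, 0.003]
force: [-0.8, -0.8, 0.3]
opening: 0.0738
```

```bash
python3 - <<'E'
from h import *
p=robot.read_camera("side");cv2.imwrite("pics/s5.png",cv2.resize(p["img"][70:270,220:476],None,fx=3,fy=3,interpolation=2))
print(robot.read_state()["tool_pos"])
E
```

```text
[ 0.46080634 -0.09527259  0.09167695]
```

View pics/s5.png

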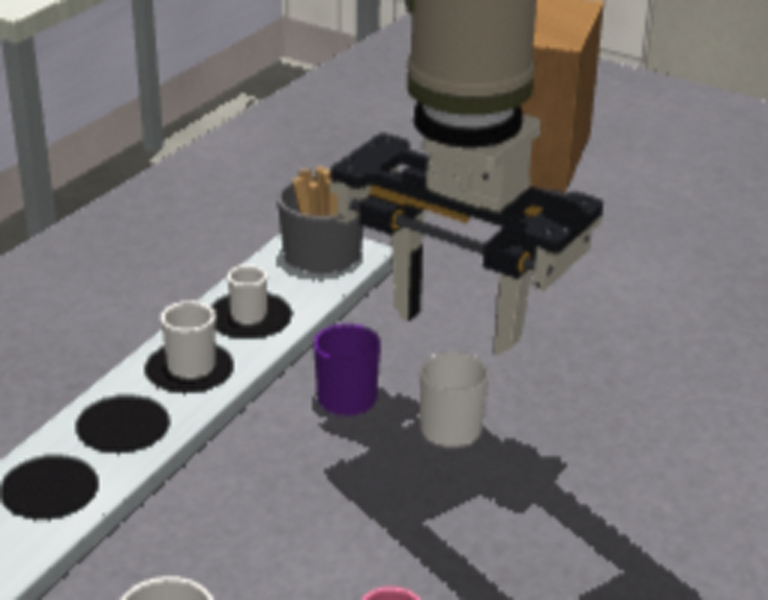

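S and M stand on pads 4 and 3. Cup L at (452,395) sits under the fingertips at (410,315) and (507,350).

Call:
jog_arm(commands=[-0.59, 0, 0, 0.03, 0, -0.59, 0, 0, 0.03, 0, -0.59, 0, 0, 0.0145, 0, -0.59, 0, 0, 0, 0, -0.59, 0, 0, 0, 0, 1, 0, 0, 0, 0, 1, 0, 0, 0, 0, 1, 0, 0, 0, 0, 1, 0, 0, 0, 0, 1, 0, 0, 0, 0])

```text
t: 14.95
tool_pos: [0.4603, -0.0954, 0.0164]
orientation: [3.141, 0.001, 0.003]
force: [-0.6, -0.2, 5.8]
opening: 0.0519
```

Call:
jog_arm(commands=[1, 0, 0, -0.02, 0, 1, 0, 0, -0.036, 0, 1, 0, 0, -0.036, 0, 1, 0, 0, -0.036, 0, 1, 0.0248, -0.0208, 0, 0, 1, 0.0248, -0.0208, 0, 0, 1, 0.0248, -0.0208, 0, 0, 1, 0.0248, -0.0208, 0, 0, 1, 0.0248, -0.0208, 0, 0, 1, 0.0248, -0.0208, 0, 0, 1, 0.0248, -0.0208, 0, 0, 1, 0.0248, -0.0208, 0, 0, 1, 0, 0, 0, 0, 1, 0, 0, 0, 0, 1, 0, 0, 0, 0, 1, 0, 0, 0, 0])

```text
t: 16.28
tool_pos: [0.657, 0.0708, 0.1433]
orientation: [3.141, 0.0, -0.0]
force: [-0.0, 0.4, -0.8]
opening: 0.0524
```

Call:
jog_arm(commands=[1, 0.001, -0.0005, 0.03, 0, 1, 0, 0, 0.03, 0, 1, 0, 0, 0.025, 0, 1, 0, 0, 0.012, 0, 1, 0, 0, 0.006, 0, 1, 0, 0, 0, 0, 1, 0, 0, 0, 0, 1, 0, 0, 0, 0, 1, 0, 0, 0, 0, 1, 0, 0, 0.0015, 0, 1, 0, 0, 0, 0, 1, 0, 0, 0, 0])

```text
t: 17.28
tool_pos: [0.6586, 0.0721, 0.0388]
orientation: [3.142, 0.001, 0.0]
force: [-0.2, -1.1, -0.8]
opening: 0.0526
```

Call:
jog_arm(commands=[-0.1, 0, 0, 0, 0, -0.4, 0, 0, 0, 0, -0.59, 0, 0, 0, 0, -0.59, 0, 0, 0, 0, -0.59, 0, 0, -0.015, 0, -0.59, 0, 0, -0.03, 0, -0.59, 0, 0, -0.04, 0, -0.8, 0, 0, -0.04, 0, -0.8, -0.0239, -0.0216, 0, 0, -0.8, -0.0239, -0.0216, 0, 0, -0.8, -0.0239, -0.0216, 0, 0, -0.8, -0.0239, -0.0216, 0, 0, -0.8, -0.0239, -0.0216, 0, 0, -0.8, -0.0239, -0.0216, 0, 0, -0.8, -0.0239, -0.0216, 0, 0, -0.8, -0.0239, -0.0216, 0, 0])

```text
t: 18.62
tool_pos: [0.4663, 0.2456, 0.1651]
orientation: [-3.141, -0.001, -0.002]
force: [0.1, 1.7, 0.4]
opening: 0.0839
```

Call:
jog_arm(commands=[-0.8, 0, 0, 0.03, 0, -0.8, 0, 0, 0.03, 0, -0.8, 0, 0, 0.005, 0, -0.8, 0, 0, 0, 0, -0.8, 0, 0, 0, 0, -0.8, 0, 0, 0, 0])

```text
t: 19.12
tool_pos: [0.4689, 0.245, 0.101]
orientation: [-3.14, -0.0, -0.004]
force: [-0.7, 0.7, 0.5]
opening: 0.0839
```

```bash
python3 - <<'E'
from h import *
p=robot.read_camera("side");cv2.imwrite("pics/s6.png",cv2.resize(p["img"][140:360,130:402],None,fx=2.7,fy=2.7,interpolation=2))
print(robot.read_state()["tool_pos"])
E
```

```text
[0.46893309 0.24496963 0.1010066 ]
```

View pics/s6.png

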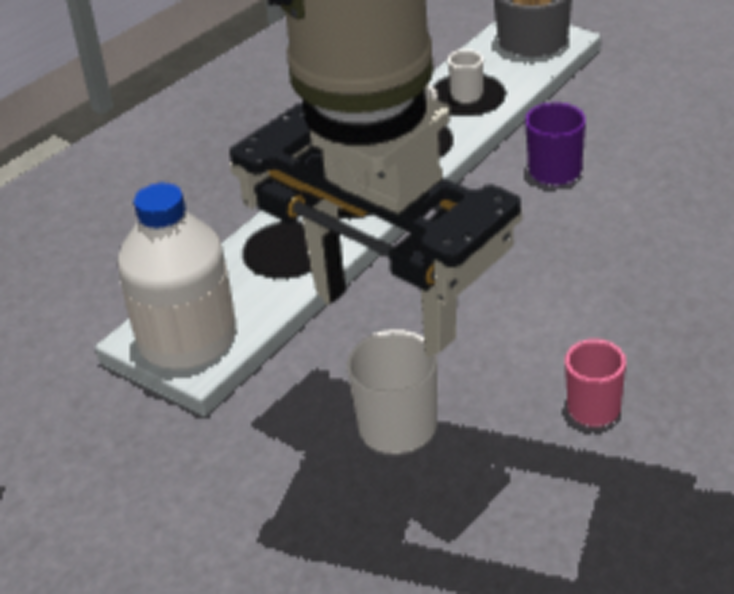

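XL at (393,390) lies between the fingers, and the bottle at (180,270) is well clear. I correct by −1.5 mm in x and −1 mm in y while descending.

Call:
jog_arm(commands=[-0.8, -0.0015, 0.001, 0.03, 0, -0.8, 0, 0, 0.03, 0, -0.8, 0, 0, 0.0195, 0, -0.8, 0, 0, 0, 0, -0.8, 0, 0, 0, 0, 1, 0, 0, 0, 0, 1, 0, 0, 0, 0, 1, 0, 0, 0, 0, 1, 0, 0, 0, 0, 1, 0, 0, 0, 0])

```text
t: 20.0
tool_pos: [0.467, 0.2443, 0.0209]
orientation: [-3.14, -0.001, -0.004]
force: [-0.6, 0.2, 6.9]
opening: 0.064
```

Call:
jog_arm(commands=[1, 0, 0, -0.02, 0, 1, 0, 0, -0.036, 0, 1, 0, 0, -0.036, 0, 1, 0, 0, -0.036, 0, 1, 0, 0.028, 0, 0, 1, 0, 0.028, 0, 0, 1, 0.0265, 0.027, 0, 0, 1, 0.0265, 0, 0, 0, 1, 0.0265, 0, 0, 0, 1, 0.0265, 0, 0, 0, 1, 0.0265, 0, 0, 0, 1, 0.0265, 0, 0, 0, 1, 0.0265, 0, 0, 0, 1, 0, 0, 0, 0, 1, 0, 0, 0, 0, 1, 0, 0, 0, 0, 1, 0, 0, 0, 0])

```text
t: 21.42
tool_pos: [0.6506, 0.161, 0.1475]
orientation: [-3.142, -0.002, 0.0]
force: [-0.8, 0.3, -1.1]
opening: 0.0642
```

The XL opening reads 64.2 mm where about 62 mm was expected, so I look before lowering.

```bash
python3 - <<'E'
from h import *
p=robot.read_camera("side");cv2.imwrite("pics/s7.png",cv2.resize(p["img"][60:260,130:386],None,fx=3,fy=3,interpolation=2))
s=robot.read_state();print(s["tool_pos"],s["opening"])
E
```

```text
[0.65061816 0.16106669 0.14770585] 0.06397452007193304
```

View pics/s7.png

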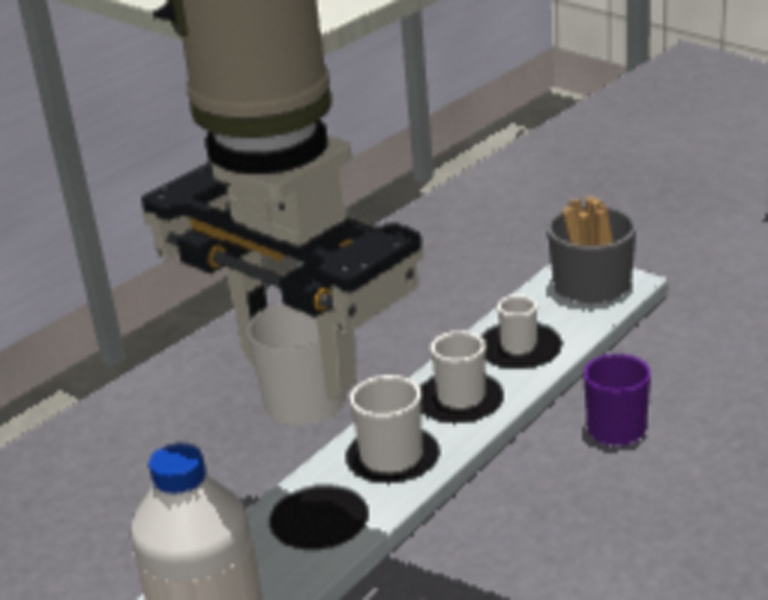

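The cup looks slightly tilted about the jaw axis: its top is near (285,330) and its foot near (302,400). I lower it to just above the pad and look again.

Call:
jog_arm(commands=[1, 0.001, 0, 0.03, 0, 1, 0, 0, 0.03, 0, 1, 0, 0, 0.02, 0, 1, 0, 0, 0.01, 0, 1, 0, 0, 0.003, 0, 1, 0, 0, 0, 0, 1, 0, 0, 0, 0, 1, 0, 0, 0, 0, 1, 0, 0, 0, 0])

```text
t: 22.22
tool_pos: [0.6537, 0.1611, 0.0563]
orientation: [-3.141, -0.001, -0.005]
force: [0.4, 0.1, -0.4]
opening: 0.0643
```

```bash
python3 - <<'E'
from h import *
p=robot.read_camera("side");cv2.imwrite("pics/s8.png",cv2.resize(p["img"][120:280,150:350],None,fx=3.75,fy=3.75,interpolation=2))
s=robot.read_state();print(s["tool_pos"],s["opening"])
E
```

```text
[0.65341326 0.16102422 0.05589293] 0.06408297488405279
```

View pics/s8.png

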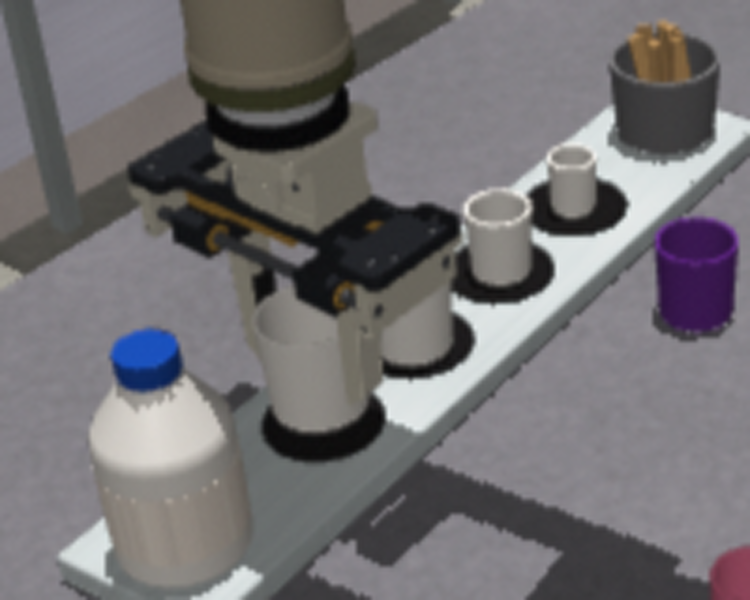

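The tilt is mild, under about 0.1 rad. I lower the rest of the way in small steps so the foot squares itself on the pad.

Call:
jog_arm(commands=[1, -0.0005, 0, 0.005, 0, 1, 0, 0, 0.003, 0, 1, 0, 0, 0.002, 0, 1, 0, 0, 0, 0, 1, 0, 0, 0, 0])

```text
t: 22.68
tool_pos: [0.6516, 0.1608, 0.0438]
orientation: [3.141, 0.001, -0.001]
force: [-0.6, -0.4, -0.7]
opening: 0.0642
```

Call:
jog_arm(commands=[1, 0.001, 0, 0.001, 0, 1, 0, 0, 0, 0, 1, 0, 0, 0, 0, 1, 0, 0, 0, 0])

```text
t: 23.02
tool_pos: [0.6526, 0.1609, 0.0436]
orientation: [3.142, 0.001, -0.001]
force: [-5.8, -0.1, 6.4]
opening: 0.0641
```

```bash
python3 - <<'E'
from h import *
p=robot.read_camera("side");cv2.imwrite("pics/s9.png",cv2.resize(p["img"][150:270,170:320],None,fx=5,fy=5,interpolation=2))
s=robot.read_state();print(s["tool_pos"],s["opening"],s["force"])
E
```

```text
[0.65256504 0.16087467 0.04364658] 0.06379064168339502 [-4.73005828 -0.40570754  5.79842203]
```

View pics/s9.png

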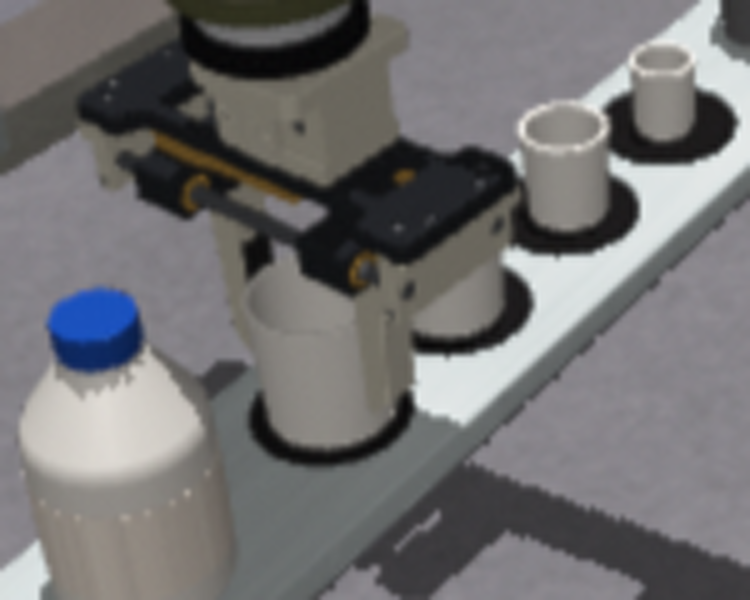

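The foot is in contact (about 6 N) and the cup is upright within the pad ring. I release, raise and retreat.

Call:
jog_arm(commands=[-0.4, 0, 0, 0, 0, -0.6, 0, 0, 0, 0, -0.8, 0, 0, 0, 0, -0.85, 0, 0, 0, 0, -0.85, 0, 0, 0, 0, -0.85, 0, 0, -0.01, 0, -0.85, 0, 0, -0.02, 0, -0.85, 0, 0, -0.04, 0, -0.85, 0, 0, -0.04, 0, -0.85, 0, 0, -0.04, 0, -0.85, -0.035, 0, 0, 0, -0.85, -0.035, 0, 0, 0, -0.85, -0.035, 0, 0, 0, -0.85, -0.035, 0, 0, 0, -0.85, -0.035, 0, 0, 0, -0.85, -0.035, 0, 0, 0, -0.85, -0.035, 0, 0, 0, -0.85, 0, 0, 0, 0, -0.85, 0, 0, 0, 0])

```text
t: 24.65
tool_pos: [0.4068, 0.1608, 0.194]
orientation: [-3.141, -0.003, -0.003]
force: [0.4, 0.1, -0.3]
opening: 0.0861
```

```bash
python3 - <<'E'
from fit import *
np.set_printoptions(precision=4,suppress=True)
T=robot.read_camera("top");S=robot.read_camera("side")
cv2.imwrite("pics/e_t.png",cv2.resize(T["img"][80:280,180:480],None,fx=2.6,fy=2.6,interpolation=2))
cv2.imwrite("pics/e_s.png",cv2.resize(S["img"][100:300,150:406],None,fx=3,fy=3,interpolation=2))
P=dict(xl=(.6526,.1611),l=(.659,.0714),m=(.6655,-.0183),s=(.6721,-.108))
for k,x0 in P.items():
    d,h=R[k]
    for n,ps in(("T",[T]),("S",[S]),("TS",[T,S])): r=fitc(ps,x0,[(d/2,h+.023)]);print(k,n,r[0]-x0,r[1])
    for n,p in(("top",T),("side",S)):print(proj(p,[*x0,.023]))
E
```

```text
xl T [ 0.0015 -0.0047] -353.88067626953125
xl S [ 0.0018 -0.0047] -216.9709930419922
xl TS [ 0.0015 -0.0047] -570.4718627929688
(np.float64(270.8897877797016), np.float64(152.7871683330895))
(np.float64(236.55726455996387), np.float64(231.24082226279037))
l T [-0.0031  0.0001] -423.7510986328125
l S [ 0.0008 -0.0024] -246.43951416015625
l TS [-0.0025  0.0001] -645.3798828125
(np.float64(309.6362542146764), np.float64(150.06810631418762))
(np.float64(261.12964216684054), np.float64(210.21715904226272))
m T [-0.0015 -0.0023] -450.4051513671875
m S [ 0.0033 -0.0069] -233.5498809814453
m TS [-0.0014 -0.0023] -653.2388916015625
(np.float64(348.5747186867309), np.float64(147.29340764101667))
(np.float64(283.305221048985), np.float64(191.20390169746543))
s T [-0.0008  0.0011] -557.505859375
s S [-0.0246 -0.0127] -465.89422607421875
s TS [-0.0009  0.0011] -789.9752197265625
(np.float64(387.70470749340797), np.float64(144.46279553515433))
(np.float64(303.41196322706435), np.float64(173.9260052864092))
```

View pics/e_t.png

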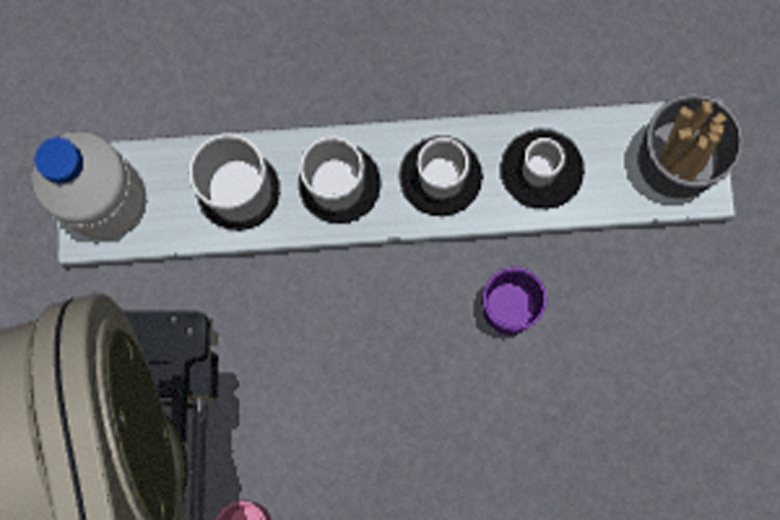

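View pics/e_s.png

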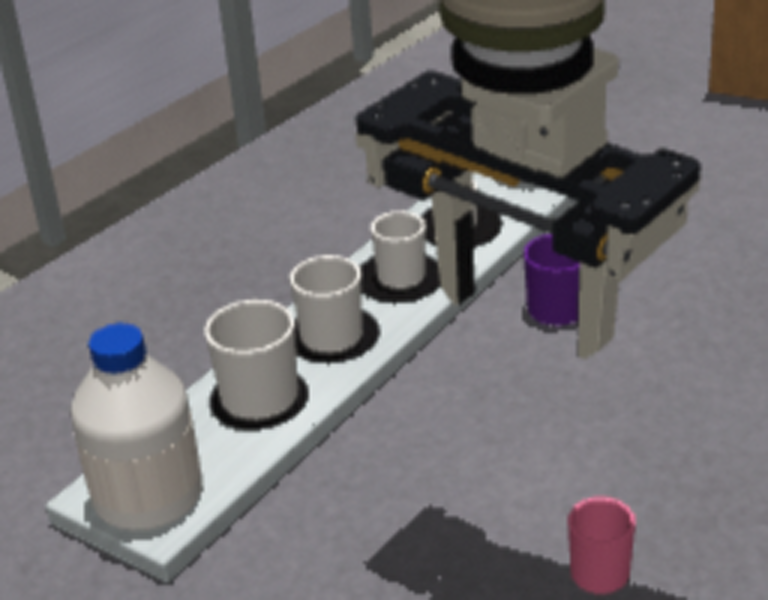

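All four cups stand upright, each within about 5 mm of its pad centre. The bottle and tub are where they were, so I hand in.

```bash
python3 -c "
from plant import robot
print(robot.close_job())"
```

```text
the job is handed in; nothing more can be done
None
```

The four cups are on their pads in order of size, and I handed the job in at about 25 s of the 109 s. From the bottle end (pad_1) to the peg-tub end (pad_4) they are XL, L, M, S. The job reports no verdict, so the checks below are my own.

- **Position:** rim fits from both cameras combined put the cups off their pad centres by about 5 mm (XL), 2.5 mm (L), 2.7 mm (M) and 1.4 mm (S). The limit is 13 mm.
- **State:** in the last pictures all cups stand upright and released. The gripper is empty and clear of everything. The bottle, the tub and the coloured look-alike cups look undisturbed.
- **Checks that disagreed:**
    - The side-view fit of M was about 8 mm off its pad centre, against about 3 mm from the top view.
    - The side-view fit of S failed because the gripper covered it in that picture. The picture taken just after it was placed showed it centred.
    - XL hung slightly tilted in the gripper (under about 0.1 rad) and its opening read 64 mm where I expected 62 mm. It squared up when it touched the pad and stands upright.

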